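# Open the counterweighted shield of the plate viewer and slide the culture dish home

### The job

Load the plate viewer with your fingertips only, gripping and lifting nothing: push its counterweighted amber shield up by the grip bar, past its balance point, until it stays open by itself, and take your hand off it. Then gently push the culture dish that stands on the viewer's front deck back, flat on the deck, into its nest until it is fully home at the back fence. Leave the shield standing open, so that the dish's lid can be taken off next, and leave the other things on the bench where they are.

Things in the scene. Friction and masses are not known exactly. Their poses are not given: they have to be found in the camera images.
- viewer: Blue-light plate viewer, fixed: white case 238 (x) x 200 (y) x 60 mm. Origin on the bench, 165 mm behind its front face; +x points to its back, away from the robot (yaw up to 0.2), +z up. Flat grey deck on top, 60 mm above the bench, from x = -0.165 to 0.073. The front deck (x under -0.04) is open; the rest lies under the shield.
- nest (a point): Where the underside of the dish's centre is when home: on the deck (60 mm high) over the white window, viewer x = 0.019, axes as the viewer's. Aluminium guides 10 mm high, 96 mm apart, run along x from x = -0.008 to 0.07, with mouths flared to 114 mm by x = -0.03; the back fence, 10 mm high, has its face 45 mm behind this point.
- shield (a joint): Angle of the shield on its hinge, rad: 0 lowered, 1.75 fully back on its stop. Counterweight bar on tails behind the hinge; 0.95 kg. It balances near 1.07 rad: let go below 1.0 it sinks shut, beyond 1.15 it swings on to the stop by itself in about 1 s, slowed by a damper. About 1.2 N at the bar starts it from 0; it gets lighter toward the balance.
- hinge (a point): Middle of the shield's hinge axis, 105 mm above the bench at viewer x = 0.10; the axis runs along the viewer's y. Steel cheeks behind the case carry it, 90 to 97 mm either side.
- grip_bar (a point): Centre of the round steel grip bar, 12 mm thick, 180 mm long along the viewer's y, 181 mm from the hinge axis. Lowered: 173 mm high, 68 mm above and 168 mm in front of the hinge; on the stop: 0.26 m high. It stands before and above the amber panel on arm ends 158 mm apart; 33 mm behind it a skirt hangs to 5 mm above the deck, closing the nest. Free space under it.
- dish: Culture dish with lid, clear and whitish, 90 mm across, 16 mm high, 60 g, standing on the viewer's front deck before the skirt (a stack of two like it, further back on the bench, is not meant). Origin at the centre of its underside.
- timer: White bench timer, 66x66x20 mm, loose bystander on the bench left of the viewer. Origin at the centre of its underside.
- tape_roll: Roll of tape lying flat, 68 mm across, 18 mm high, loose bystander left of the viewer. Origin at the centre of its underside.
- pen: White pen lying on the bench, 146 mm long along its y, 9 mm thick, loose bystander left of the viewer. Origin at the centre of its underside.
- vial: Capped glass vial, 23 mm across, 50 mm high, loose bystander standing right of the viewer. Origin at the centre of its underside.
- tweezers: Steel tweezers lying on the bench, 124 mm long along its y, 7 mm high, loose bystander right of the viewer. Origin at the centre of its underside.
- dropper: Brown dropper bottle, 37 mm across, 98 mm high, loose bystander standing right of the viewer. Origin at the centre of its underside.
Not all that is in view belongs to the job. Leave any blue look-alike of the dish alone.

How it is judged:
By the outcome, as a careful person would: the job done as asked, in the order asked, and still so for the second after the job is handed in, with the robot touching nothing.
It also fails if it takes over 51 s, if anything falls off the work surface, if the arm or the gripper's body presses on something with over 40 N, if the wrist force passes 120 N, or if a joint passes its speed limit or range.

### The arm

A 6-joint arm with a two-finger parallel gripper is mounted at the origin on a cart in front of the work surface, level with it; the furniture and walls round the work are solid. World frame = base frame: x ahead of the robot, y to its left, z up, the work surface at z = 0. Lengths are in mm, angles in rad, forces in N, time in s.
With the tool pointing down it reaches from about 350 to 975 mm from the base axis. Payload 7.1 kg.
Tool frame: the origin (TCP) lies at the very end of the fingers, on their centre line; the grasp point (between the pads) lies ctrl.hold_point_z behind it (ctrl.hold_point_z is the distance from the TCP to the grasp point, in mm); z points along the fingers, y is the line along which they close (so a half turn about z gives the same grasp; the last joint's range is limited). The gripper opens to 88 mm and grips with 3 to 60 N. Pads are 20 mm wide; open, the fingers measure 115 mm over their backs; the gripper's body (75 mm by 178 mm) begins 61 mm behind the grasp point.
Start: joints at [1.233, 0.423, 1.63, -0, 1.089, -0.019], TCP at [195.86, 593.501, 188.175] pointing down, gripper open.
Joint ranges: [-3, 3], [-0.9, 2.11], [0.09, 2.58], [-1.31, 4.45], [0.11, 2.69], [-2.54, 2.54]. Speed limits (rad/s): [2.39, 2.39, 3.01, 3.14, 3.14, 3.14].

### API

Orientations are given as a rotation vector (axis times angle).
In Python, from workcell import ctrl gives the robot as it stands. The module is installed in compiled form; this text tells all that it offers.
- The arm moves only by the shell command python3 -m creep 'ROWS'. ROWS is JSON, a list of rows, each an object with "translation": the shift along the tool's x, y, z in mm, a list of three; "angular": the turn, a rotation vector about the tool's x, y, z in rad, a list of three; "jaw": the opening, from 0 (shut) to 1 (fully open). A call has exactly 8 rows; each row is the pose to reach, as a shift and turn from the pose commanded when the call began, along the tool's axes at that moment; what a row does not reach only later rows make up. A row lasts 1/8 s, in which the tool goes at most 62.5 mm and 10.7 degrees, less where a joint would pass 70% of its speed; a pose out of reach is approached as far as the arm can. A call with a gripper value outside its range is refused whole. The fingers move at their own pace and stop on an object; the grip force is fixed at half the most. Time passes only in rows, so rows that repeat a pose let the fingers close, or fill a call up. It gives the time, the measured TCP pose, the force, the opening and the grip force at its end, in the units of the state.
- ctrl.get_obs(): the state, without advancing time (a new reading comes with each control period).
- ctrl.get_image(name): name is "side" or "top" or "wrist"; returns the picture (384x512x3 uint8, red, green, blue); there is no depth.
- ctrl.camera_info(name): a dict with "camera_matrix" (3x3 intrinsics, pixels), "world_from_camera" (4x4, takes a point from camera to world coordinates). Camera axes: x right, y up, looking along -z (the intrinsics and any distortion apply to the point x, -y, -z); pixel columns grow to the right and rows downward; lengths in mm; the calibration is good to about 2 mm. A picture is of the moment at which its call begins: read the wrist's pose just before it. camera_info takes no time and is no camera call; for the wrist camera it gives the pose at the moment of the call.
- ctrl.close_job(): hands the job in; it is judged then, once.
Trained networks look in the newest picture that a camera, given by its name, has taken for a name from the list of things; names that differ only in an ending like _2 or _b are one class to them, and where a whole thing is asked for, a point or a joint stands for the part that bears it (a point fixed in the world has none). Each returns a list of dicts, best first, with "score" (0 to 1); they miss things now and then, are a little off and sometimes report something else, mostly with a low value. They report only what shows in the picture. A call takes as long as a camera call. They do not tell look-alikes from the thing itself.
- ctrl.look_for(camera, label): "rect" ([left, top, right, bottom] in pixels, round what is visible of it).
The state is a dict: "t": time; "qpos": joint angles; "qvel": joint speeds; "joint_torque": joint torques, N m; "ee_pos": TCP position; "orientation": TCP orientation; "ft_force": force on the tool from outside, world axes, zero at the start; "moment": the same for the moment, N m; "width": finger opening in mm; "grasp_force": force on a finger pad.
Only numpy, scipy, OpenCV 4.12 (cv2) and the standard library are available. Lean on these libraries where they do the work, as an engineer would, in place of code of your own. Each camera call takes 0.05 s, during which the arm holds its last target. There are 200 camera calls.

## Working session

There is one attempt and no reset: what is moved stays moved. The work goes in short steps, Python scripts to look and compute and a shell command to move; the robot and the scene stay as the last step left them, time stands still between calls to the robot, and variables do not carry over. Pictures are saved under pics/ and viewed, at most 10 in all, crops included, and the job is handed in when it is done.

```bash
mkdir -p pics; python3 - <<'E'
from workcell import ctrl
import cv2,numpy as np
for n in("top","side"):
    im=ctrl.get_image(n);cv2.imwrite(f"pics/{n}0.png",im[...,::-1])
    for l in("viewer","dish","grip_bar","shield","nest"):
        print(n,l,[(np.round(d["rect"]).tolist(),round(d["score"],2)) for d in ctrl.look_for(n,l)][:4])
    c=ctrl.camera_info(n);print(np.round(c["camera_matrix"],1).tolist(),np.round(c["world_from_camera"],3).tolist(), [k for k in c])
o=ctrl.get_obs();print(o["t"],o["ee_pos"],o["orientation"],ctrl.hold_point_z)
E
```

```text
top viewer [([231.0, 106.0, 332.0, 265.0], 0.79)]
top dish [([128.0, 200.0, 169.0, 240.0], 0.9)]
top grip_bar [([233.0, 110.0, 335.0, 224.0], 0.72)]
top shield [([236.0, 108.0, 335.0, 221.0], 0.76)]
top nest [([231.0, 108.0, 334.0, 265.0], 0.7)]
[[418.0, 0.0, 258.3], [0.0, 418.0, 191.5], [0.0, 0.0, 1.0]] [[0.028, 0.994, -0.102, 443.311], [-1.0, 0.029, 0.006, -77.767], [0.008, 0.102, 0.995, 998.115], [0.0, 0.0, 0.0, 1.0]] ['camera_matrix', 'world_from_camera']
side viewer [([175.0, 161.0, 346.0, 290.0], 0.94)]
side dish [([201.0, 221.0, 247.0, 246.0], 0.71)]
side grip_bar [([213.0, 162.0, 343.0, 239.0], 0.88)]
side shield [([212.0, 160.0, 343.0, 238.0], 0.73)]
side nest [([176.0, 158.0, 344.0, 291.0], 0.58)]
[[382.9, 0.0, 252.8], [0.0, 382.9, 188.1], [0.0, 0.0, 1.0]] [[0.906, 0.17, -0.386, 223.02], [-0.422, 0.39, -0.819, -775.774], [0.011, 0.905, 0.425, 472.045], [0.0, 0.0, 0.0, 1.0]] ['camera_matrix', 'world_from_camera']
0.6 [195.85686572 593.47818841 188.17798227] [ 4.98616363e-01  3.10176406e+00 -4.01471457e-05] 18.700000000000003
```

View pics/top0.png

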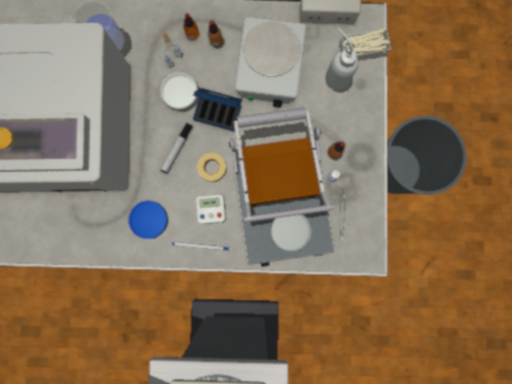

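View pics/side0.png

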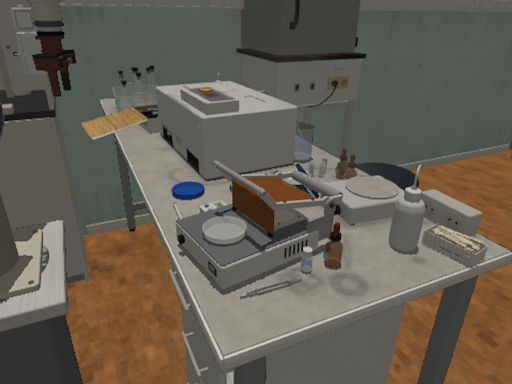

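The top view shows three dish-like things: a whitish dish at (292,232) on the viewer's front deck, a blue one at (148,219) and a white stack at (179,91). The one on the front deck, before the skirt, is meant. The grip bar runs from about (246,220) to (329,208). I'll confirm this in an enlarged crop.

```bash
cat > h.py <<'E'
import numpy as np
from workcell import ctrl
def pix(name,u,v,z,c=None):
    c=c or ctrl.camera_info(name);K=c["camera_matrix"];T=np.array(c["world_from_camera"])
    d=np.linalg.inv(K)@[u,v,1];d=T[:3,:3]@[d[0],-d[1],-d[2]];o=T[:3,3]
    return o+d*(z-o[2])/d[2]
def proj(name,p,c=None):
    c=c or ctrl.camera_info(name);T=np.linalg.inv(c["world_from_camera"]);q=T[:3,:3]@np.array(p)+T[:3,3]
    r=np.array(c["camera_matrix"])@[q[0],-q[1],-q[2]];return r[:2]/r[2]
E
python3 - <<'E'
import cv2
a=cv2.imread("pics/top0.png")[100:275,225:350]
cv2.imwrite("pics/c1.png",cv2.resize(a,None,fx=3.4,fy=3.4,interpolation=cv2.INTER_CUBIC)[:600])
from h import *
for n,u,v,z in(("dish",292,232,70),("barL",246,220,173),("barR",329,208,173),("fl",248,264,60),("fr",332,250,60)):print(n,pix("top",u,v,z).round(1))
E
```

```text
dish [ 450.9 -160.    70. ]
barL [471.  -59.7 173. ]
barR [ 499.4 -223.2  173. ]
fl [377.7 -64.7  60. ]
fr [ 413.6 -250.8   60. ]
```

View pics/c1.png

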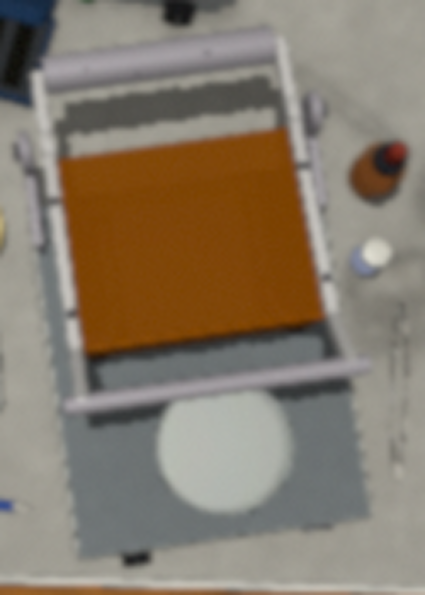

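The crop shows the whitish dish (crop 225,446) on the front deck, just under and before the grip bar, with the bar ends at crop (66,405) and (368,367). This is the dish that is meant.

```bash
python3 - <<'E'
from h import *
f=lambda x,y,z:pix("top",225+x/3.4,100+y/3.4,z)
A,B=f(66,405,173),f(368,367,173);L,R=f(80,557,60),f(370,517,60);D=f(225,446,74)
print(A,B,np.linalg.norm(A-B),L,R,np.linalg.norm(L-R),D)
for p,q in((A,B),(L,R)):
    d=p-q;print("yaw",np.arctan2(-d[0],d[1]))
yaw=np.mean([np.arctan2(-(p-q)[0],(p-q)[1]) for p,q in((A,B),(L,R))])
c,s=np.cos(yaw),np.sin(yaw);X=np.array([c,s,0]);Y=np.array([-s,c,0])
o1=(L+R)/2+165*X;o2=(A+B)/2+68*X
print("origin",o1,o2)
o=(o1+o2)/2
print("yaw",yaw,"dish in viewer",(D-o)@X,(D-o)@Y,"nest",o+19*X)
o_=o.copy();o_[2]=0
for p in((-165,100,60),(-165,-100,60),(-68,90,173),(-68,-90,173),(100,0,105)):
    w=o_+X*p[0]+Y*p[1]+[0,0,p[2]];print(p,w.round(),proj("side",w).round(1),proj("top",w).round(1))
from scipy.spatial.transform import Rotation as R_
print(R_.from_rotvec(ctrl.get_obs()["orientation"]).as_matrix().round(3).tolist())
E
```

```text
[472.68034823 -56.54112956 173.        ] [ 499.74556935 -231.54982     173.        ] 177.08915246738033 [378.0765921  -65.86631763  60.        ] [ 409.15395462 -254.88022684   60.        ] 191.55171712253292 [ 452.61955175 -157.76032386   74.        ]
yaw 0.15343520297598168
yaw 0.1629603700336264
origin [ 556.55488625 -134.37937774   60.        ] [ 553.36382956 -133.33283947  173.        ]
yaw 0.15819778650480404 dish in viewer -104.82770937982812 -7.483233066346033 nest [ 573.72210121 -130.86287227  116.5       ]
(-165, 100, 60) [376. -61.  60.] [174.6 220.1] [246.4 264.6]
(-165, -100, 60) [ 408. -259.   60.] [221.1 268.2] [335.5 252.7]
(-68, 90, 173) [474. -56. 173.] [215.1 163.4] [244.  218.6]
(-68, -90, 173) [ 502. -233.  173.] [264.4 194.8] [334.2 206.8]
(100, 0, 105) [ 654. -118.  105.] [301.1 189.3] [276.1 137.8]
[[-0.95, 0.313, 0.0], [0.313, 0.95, -0.0], [-0.0, -0.0, -1.0]]
```

The viewer fits with its origin near (555,-134) and yaw 0.158. The dish is at viewer (-105,-7). First I move to a point in front of the viewer, keeping high.

```bash
python3 -m creep '[{"translation":[-20,-20,-30],"angular":[0,0,0.16],"jaw":0.5},{"translation":[-60,-55,-60],"angular":[0,0,0.34],"jaw":0.2},{"translation":[-100,-95,-90],"angular":[0,0,0.52],"jaw":0},{"translation":[-140,-130,-120],"angular":[0,0,0.7],"jaw":0},{"translation":[-180,-165,-142],"angular":[0,0,0.88],"jaw":0},{"translation":[-220,-200,-142],"angular":[0,0,1.06],"jaw":0},{"translation":[-260,-235,-142],"angular":[0,0,1.24],"jaw":0},{"translation":[-292,-265,-142],"angular":[0,0,1.42],"jaw":0}]'; python3 -c "
from h import *
from scipy.spatial.transform import Rotation as R
o=ctrl.get_obs();print(o['qpos'].round(3) if hasattr(o['qpos'],'round') else o['qpos']);print(R.from_rotvec(o['orientation']).as_matrix().round(3).tolist())"
```

```text
t: 1.6
ee_pos: [390.8, 248.6, 330.5]
orientation: [2.406, 2.019, 0.001]
ft_force: [-0.5, -0.3, -0.2]
width: 11.5
grasp_force: 0.0
[ 0.541  0.026  1.807 -0.     1.308  0.716]
[[0.174, 0.985, 0.001], [0.985, -0.174, 0.0], [0.001, 0.001, -1.0]]
```

```bash
python3 -m creep '[{"translation":[-45,10,0],"angular":[0,0,0.16],"jaw":0},{"translation":[-98,20,0],"angular":[0,0,0.32],"jaw":0},{"translation":[-150,32,10],"angular":[0,0,0.48],"jaw":0},{"translation":[-202,44,20],"angular":[0,0,0.64],"jaw":0},{"translation":[-255,55,30],"angular":[0,0,0.8],"jaw":0},{"translation":[-308,67,50],"angular":[0,0,0.96],"jaw":0},{"translation":[-358,78,70],"angular":[0,0,1.11],"jaw":0},{"translation":[-398,87,90],"angular":[0,0,1.24],"jaw":0}]'; python3 -c "
from h import *
from scipy.spatial.transform import Rotation as R
o=ctrl.get_obs();print(o['qpos'].round(3));print(R.from_rotvec(o['orientation']).as_matrix().round(3).tolist())"
```

```text
t: 2.6
ee_pos: [409.3, -158.7, 239.9]
orientation: [3.131, 0.247, 0.002]
ft_force: [0.2, -0.0, -0.1]
width: 0.5
grasp_force: 0.0
[-0.397  0.075  1.969 -0.     1.097  1.017]
[[0.988, 0.157, 0.001], [0.157, -0.988, -0.0], [0.001, 0.001, -1.0]]
```

```bash
python3 -m creep '[{"translation":[0,0,5],"angular":[0,0.09,0],"jaw":0},{"translation":[0,0,10],"angular":[0,0.18,0],"jaw":0},{"translation":[0,0,15],"angular":[0,0.27,0],"jaw":0},{"translation":[0,0,20],"angular":[0,0.36,0],"jaw":0},{"translation":[0,0,30],"angular":[0,0.45,0],"jaw":0},{"translation":[0,0,40],"angular":[0,0.52,0],"jaw":0},{"translation":[0,0,40],"angular":[0,0.52,0],"jaw":0},{"translation":[0,0,40],"angular":[0,0.52,0],"jaw":0}]'; python3 -c "
from h import *
import cv2
from scipy.spatial.transform import Rotation as R
o=ctrl.get_obs();print(o['qpos'].round(3));print(R.from_rotvec(o['orientation']).as_matrix().round(3).tolist())
a=ctrl.get_image('wrist');b=ctrl.get_image('side')
cv2.imwrite('pics/w1.png',np.hstack([a[::,::],b])[...,::-1][:, :].copy())
im=cv2.imread('pics/w1.png');cv2.imwrite('pics/w1.png',cv2.resize(im,(800,300)))
np.save('c.npy',0)"
```

```text
t: 3.6
ee_pos: [409.9, -157.2, 200.9]
orientation: [-2.987, -0.243, -0.794]
ft_force: [0.1, 1.5, 0.6]
width: 0.3
grasp_force: 0.0
[-0.692 -0.022  2.306  0.701  0.619  0.184]
[[0.857, 0.162, 0.49], [0.141, -0.987, 0.08], [0.496, 0.001, -0.868]]
```

View pics/w1.png

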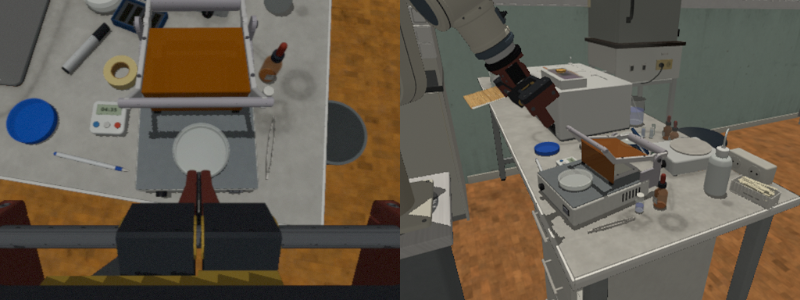

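The left half (wrist view) shows the shut fingers pointing at the dish on the front deck, with the bar beyond. The way under the bar is free.

```bash
python3 -m creep '[{"translation":[2,0,22],"angular":[0,0,0],"jaw":0},{"translation":[5,0,50],"angular":[0,0,0],"jaw":0},{"translation":[8,0,75],"angular":[0,0,0],"jaw":0},{"translation":[10,0,87],"angular":[0,0,0],"jaw":0},{"translation":[18,0,87],"angular":[0,0,0],"jaw":0},{"translation":[26,0,87],"angular":[0,0,0],"jaw":0},{"translation":[32,0,87],"angular":[0,0,0],"jaw":0},{"translation":[36,0,87],"angular":[0,0,0],"jaw":0}]'; python3 -c "
from h import *
import cv2
o=ctrl.get_obs();print(o['qpos'].round(3),o['ft_force'])
b=ctrl.get_image('side')
cv2.imwrite('pics/s2.png',cv2.resize(b[100:300,130:400],(800,592))[...,::-1])"
```

```text
t: 4.7
ee_pos: [483.6, -144.4, 143.1]
orientation: [-2.986, -0.245, -0.795]
ft_force: [0.2, -0.1, -0.2]
width: 0.8
grasp_force: 0.0
[-0.534  0.195  2.256  0.89   0.423  0.098] [ 0.23494292 -0.06681012 -0.21478849]
```

View pics/s2.png

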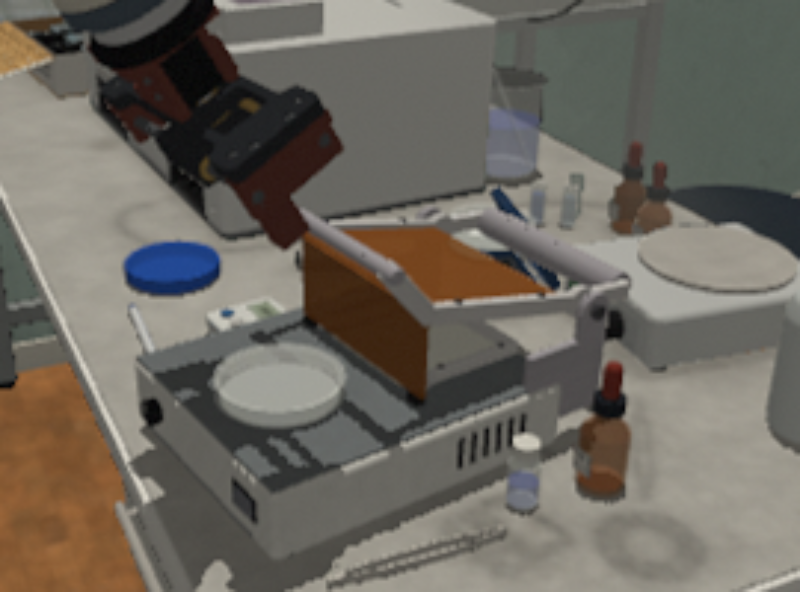

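```bash
python3 -c "
from h import *
o=ctrl.get_obs()
for p in (o['ee_pos'],):
  for n in('side','top'):
    q=proj(n,p);print(n,q,(q-[130,100])*2.963)
for y in(90,0,-90):
  c,s=np.cos(.158),np.sin(.158);w=np.array([555-68*c-y*s,-134-68*s+y*c,173]);q=proj('side',w);print(y,q,(q-[130,100])*2.963)
import cv2
b=ctrl.get_image('top');cv2.imwrite('pics/t2.png',cv2.resize(b[90:290,200:400],(600,600),interpolation=cv2.INTER_CUBIC)[...,::-1])"
```

```text
side [235.72787946 191.80246166] [313.27170685 272.0106939 ]
top [287.96574522 215.41959474] [468.05250309 341.9882592 ]
90 [215.11230482 163.40844069] [252.18775918 187.87920976]
0 [237.55432402 177.71922321] [318.68346207 230.28205836]
-90 [264.44586645 194.86736892] [398.36310231 281.09201411]
```

View pics/t2.png

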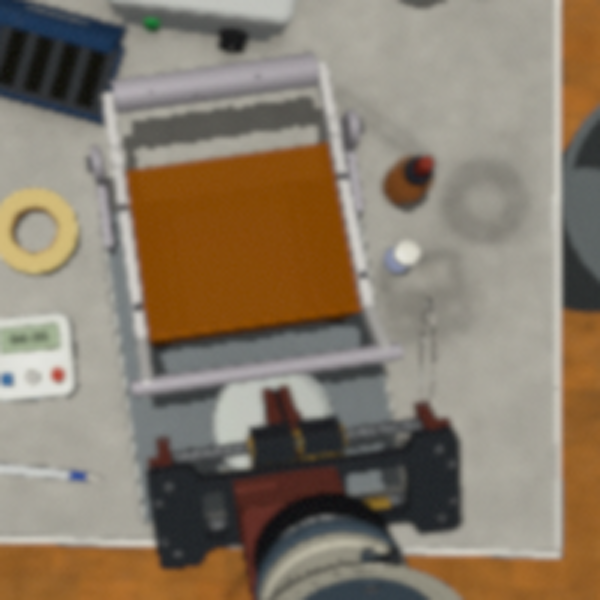

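```bash
python3 -c "
from h import *
from scipy.optimize import least_squares as LS
o=ctrl.get_obs();print(o['ee_pos'])
m=[('side',(227.9,183.7)),('top',(291.7,220))]
C={n:ctrl.camera_info(n) for n in('side','top','wrist')}
r=LS(lambda p:np.concatenate([proj(n,p,C[n])-q for n,q in m]),o['ee_pos']);print(r.x,r.fun)
a=ctrl.get_image('wrist');print(proj('wrist',o['ee_pos'],C['wrist']),proj('wrist',r.x,C['wrist']))
import cv2;cv2.imwrite('pics/w3.png',cv2.resize(a,(768,576))[...,::-1])"
```

```text
[ 483.43294086 -144.53112193  143.03812927]
[ 469.9844602  -148.98848991  165.58008639] [ 2.00652151 -0.16199101 -0.76368673  1.93133434]
[253.00021277 214.4211048 ] [256.23376137 231.07702988]
```

View pics/w3.png

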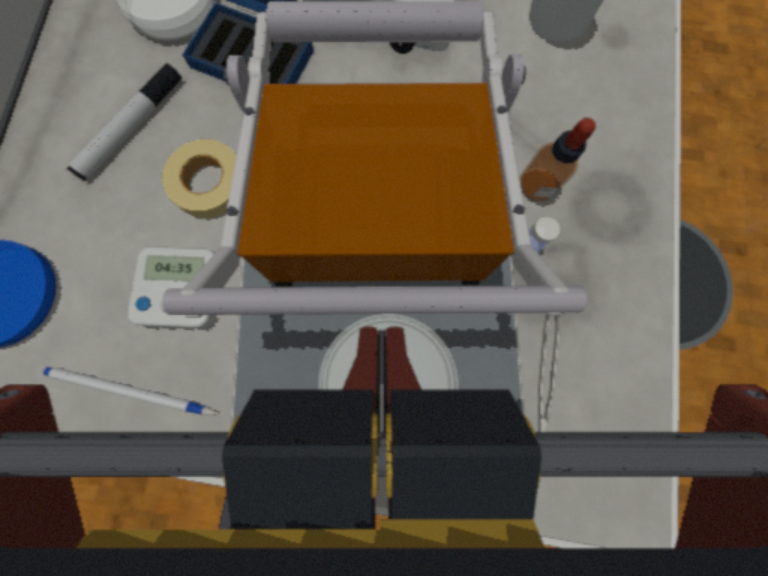

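The wrist view shows the fingertips at (381,328), just below the bar at row 300, and not touching. The pictures suggest the tips may end a little short of the stated TCP. I'll go 20 mm deeper and then feel for contact.

```bash
python3 -m creep '[{"translation":[-2,0,10],"angular":[0,0,0],"jaw":0},{"translation":[-2,0,20],"angular":[0,0,0],"jaw":0},{"translation":[2,0,20],"angular":[0,0,0],"jaw":0},{"translation":[4,0,20],"angular":[0,0,0],"jaw":0},{"translation":[6,0,20],"angular":[0,0,0],"jaw":0},{"translation":[8,0,20],"angular":[0,0,0],"jaw":0},{"translation":[10,0,20],"angular":[0,0,0],"jaw":0},{"translation":[12,0,20],"angular":[0,0,0],"jaw":0}]'; python3 -c "
from h import *
o=ctrl.get_obs();print(o['qpos'].round(3),o['ft_force'])
b=ctrl.get_image('side')
import cv2
cv2.imwrite('pics/s3.png',cv2.resize(b[130:230,180:320],(798,570),interpolation=cv2.INTER_CUBIC)[...,::-1])"
```

```text
t: 5.85
ee_pos: [502.3, -141.0, 131.2]
orientation: [-2.986, -0.244, -0.794]
ft_force: [-5.0, -0.7, 1.4]
width: 0.5
grasp_force: 1.8
[-0.5    0.242  2.233  0.928  0.392  0.085] [-5.04777827 -0.6540429   1.37968123]
```

View pics/s3.png

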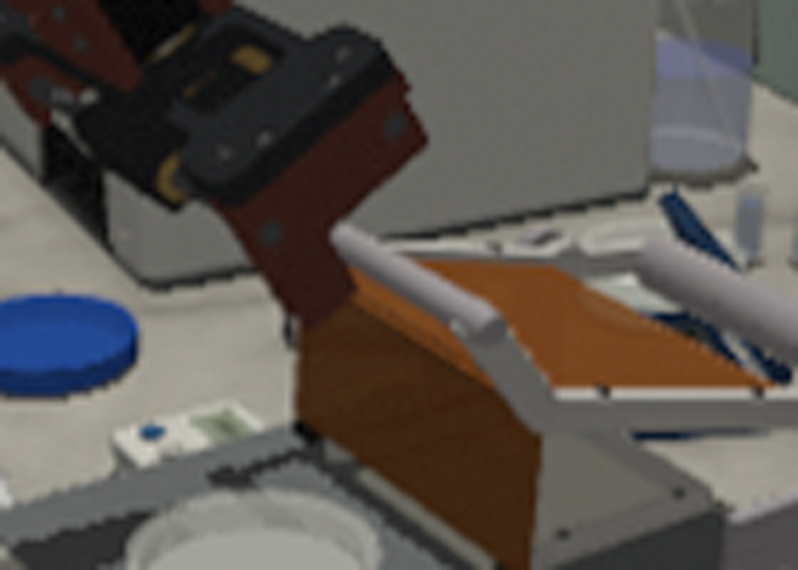

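Contact was made with about 5 N, mostly along x. Now I follow the bar's arc, up and back.

```bash
python3 -m creep '[{"translation":[2,0,-4],"angular":[0,0,0],"jaw":0},{"translation":[4,0,-7],"angular":[0,0,0],"jaw":0},{"translation":[7,0,-10],"angular":[0,0,0],"jaw":0},{"translation":[10,0,-12],"angular":[0,0,0],"jaw":0},{"translation":[13,0,-14],"angular":[0,0,0],"jaw":0},{"translation":[16,0,-16],"angular":[0,0,0],"jaw":0},{"translation":[19,0,-18],"angular":[0,0,0],"jaw":0},{"translation":[22,0,-20],"angular":[0,0,0],"jaw":0}]'; python3 -c "
from h import *
o=ctrl.get_obs();print(o['qpos'].round(3),o['ft_force'])
b=ctrl.get_image('side')
import cv2
cv2.imwrite('pics/s4.png',cv2.resize(b[110:250,160:356],(784,560),interpolation=cv2.INTER_CUBIC)[...,::-1])"
```

```text
t: 6.9
ee_pos: [512.0, -139.7, 159.6]
orientation: [-2.986, -0.244, -0.794]
ft_force: [0.1, -0.7, -0.3]
width: 0.4
grasp_force: 0.4
[-0.485  0.191  2.198  0.779  0.441  0.261] [ 0.10582785 -0.73627117 -0.34988108]
```

View pics/s4.png

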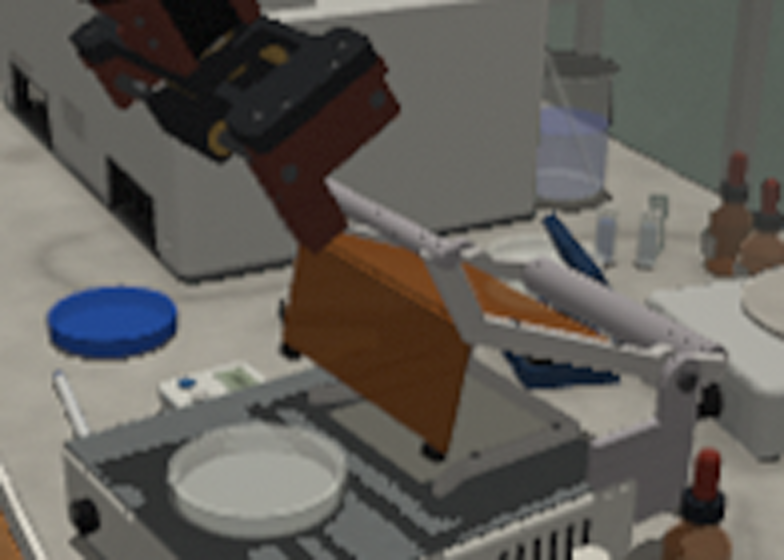

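The side view shows the shield lifting, with the skirt off the deck and the fingers under the bar. I'll work out the arc in tool axes.

```bash
cat > arc.py <<'E'
import sys;from h import *
from scipy.spatial.transform import Rotation as R
def rows(ths,d=14,s=36,f0=.52,f1=.15):
    o=ctrl.get_obs();M=R.from_rotvec(o['orientation']).as_matrix();p=np.array(o['ee_pos'])
    c,sn=np.cos(.158),np.sin(.158);X=np.array([c,sn,0]);Y=np.array([-sn,c,0]);Z=np.array([0,0,1]);O=np.array([555,-134,0])
    tilt=np.arctan2(M[:,2]@X,-M[2,2]);print('now',((p-O)@X,(p-O)@Y,p[2],tilt))
    for t in ths:
        b=np.radians(158)-t;f=f0+(f1-f0)*max(0,t-.19)/1.06
        B=np.array([100+181*np.cos(b),105+181*np.sin(b)])
        q=B-d*np.array([np.cos(f),np.sin(f)])+s*np.array([np.sin(f),-np.cos(f)])
        w=O+X*q[0]+Z*q[1];print(t,q.round(),(M.T@(w-p)).round(1),'ang',round(f-tilt,3))
rows(eval(sys.argv[1]))
E
python3 arc.py "[.2,.28,.36,.44,.52,.6,.68,.76,.84]"
```

```text
now (np.float64(-43.03977176438253), np.float64(1.018050985717084), np.float64(160.06551193288072), np.float64(0.520455782340497))
0.2 [-45. 167.] [ 1.2  1.  -6.8] ang -0.004
0.28 [-38. 178.] [ 13.4   1.  -13.2] ang -0.032
0.36 [-30. 189.] [ 26.    1.1 -18.6] ang -0.06
0.44 [-21. 199.] [ 39.    1.1 -22.8] ang -0.088
0.52 [-11. 209.] [ 52.3   1.2 -26. ] ang -0.116
0.6 [  0. 217.] [ 65.7   1.2 -28.1] ang -0.144
0.68 [ 11. 225.] [ 79.2   1.3 -29. ] ang -0.171
0.76 [ 23. 231.] [ 92.8   1.4 -28.8] ang -0.199
0.84 [ 35. 237.] [106.2   1.4 -27.5] ang -0.227
```

```bash
python3 -m creep '[{"translation":[7,0,-10],"angular":[0,-0.02,0],"jaw":0},{"translation":[16,0,-15],"angular":[0,-0.04,0],"jaw":0},{"translation":[27,0,-19],"angular":[0,-0.06,0],"jaw":0},{"translation":[38,0,-23],"angular":[0,-0.09,0],"jaw":0},{"translation":[50,0,-26],"angular":[0,-0.115,0],"jaw":0},{"translation":[62,0,-28],"angular":[0,-0.14,0],"jaw":0},{"translation":[73,0,-29],"angular":[0,-0.16,0],"jaw":0},{"translation":[84,0,-29],"angular":[0,-0.18,0],"jaw":0}]'; python3 arc.py "[.72,.8,.88,.96,1.04,1.1,1.16,1.22,1.26,1.3]"; python3 -c "
from workcell import ctrl
ctrl.get_image('side')
for l in('grip_bar','shield'):print(ctrl.look_for('side',l)[:2])"
```

```text
t: 7.95
ee_pos: [569.8, -130.1, 226.7]
orientation: [-3.06, -0.25, -0.524]
ft_force: [0.2, 0.7, 0.4]
width: 0.2
grasp_force: 0.4
now (np.float64(15.258360976031373), np.float64(1.487452981536082), np.float64(226.7181480496691), np.float64(0.3392537103726886))
0.72 [ 17. 228.] [ 2.2  1.5 -0.6] ang -0.004
0.8 [ 29. 234.] [15.6  1.6 -2.3] ang -0.032
0.88 [ 42. 239.] [29.1  1.6 -2.8] ang -0.06
0.96 [ 55. 243.] [42.6  1.7 -2.2] ang -0.088
1.04 [ 68. 246.] [55.9  1.7 -0.5] ang -0.116
1.1 [ 78. 247.] [65.8  1.8  1.5] ang -0.137
1.16 [ 88. 248.] [75.5  1.8  4.1] ang -0.158
1.22 [ 98. 248.] [85.1  1.9  7.3] ang -0.179
1.26 [105. 248.] [91.3  1.9  9.8] ang -0.193
1.3 [111. 247.] [97.4  2.  12.6] ang -0.207
[{'rect': [233.3, 107.5, 334.1, 214.9], 'score': 0.72}, {'rect': [202.3, 217.1, 245.9, 242.9], 'score': 0.54}]
[{'rect': [235.6, 109.9, 328.1, 211.3], 'score': 0.93}]
```

```bash
python3 -m creep '[{"translation":[12,0,-3],"angular":[0,-0.02,0],"jaw":0},{"translation":[24,0,-4],"angular":[0,-0.04,0],"jaw":0},{"translation":[36,0,-5],"angular":[0,-0.06,0],"jaw":0},{"translation":[47,0,-5],"angular":[0,-0.09,0],"jaw":0},{"translation":[58,0,-4],"angular":[0,-0.12,0],"jaw":0},{"translation":[69,0,-2],"angular":[0,-0.14,0],"jaw":0},{"translation":[80,0,1],"angular":[0,-0.16,0],"jaw":0},{"translation":[91,0,5],"angular":[0,-0.18,0],"jaw":0}]'; python3 arc.py "[1.26]"; python3 -c "
from h import *
import cv2
b=ctrl.get_image('side');cv2.imwrite('pics/s5.png',b[...,::-1])
for l in('grip_bar','shield'):print(ctrl.look_for('side',l)[:2])
c,s=np.cos(.158),np.sin(.158)
for t in(0,.7,1.1,1.25,1.4,1.75):
  be=np.radians(158)-t;x=100+181*np.cos(be);z=105+181*np.sin(be)
  print(t,[proj('side',[555+x*c-y*s,-134+x*s+y*c,z]).round() for y in(90,-90)])
"
```

```text
t: 9.1
ee_pos: [655.6, -116.1, 251.5]
orientation: [-3.108, -0.253, -0.247]
ft_force: [0.4, -0.2, 0.6]
width: 0.4
grasp_force: 0.0
now (np.float64(102.13547294287268), np.float64(1.8803187217731838), np.float64(251.4692715498984), np.float64(0.15898664651666297))
1.26 [105. 248.] [1.9 1.9 4. ] ang -0.012
[{'rect': [253.7, 96.2, 344.0, 218.5], 'score': 0.76}]
[{'rect': [252.2, 98.0, 346.6, 218.5], 'score': 0.89}, {'rect': [299.0, 246.7, 314.1, 271.6], 'score': 0.28}]
0 [array([215., 163.]), array([265., 195.])]
0.7 [array([248., 116.]), array([304., 137.])]
1.1 [array([274., 102.]), array([333., 121.])]
1.25 [array([284., 101.]), array([343., 119.])]
1.4 [array([293., 101.]), array([353., 119.])]
1.75 [array([312., 108.]), array([371., 126.])]
```

```bash
python3 -m creep '[{"translation":[4,0,-3],"angular":[0,0,0],"jaw":0},{"translation":[4,0,-25],"angular":[0,0,0],"jaw":0},{"translation":[0,0,-55],"angular":[0,0,0],"jaw":0},{"translation":[-10,0,-90],"angular":[0,0,0],"jaw":0},{"translation":[-30,0,-120],"angular":[0,0,0],"jaw":0},{"translation":[-70,0,-130],"angular":[0,0,0],"jaw":0},{"translation":[-120,0,-130],"angular":[0,0,0],"jaw":0},{"translation":[-170,0,-130],"angular":[0,-0.16,0],"jaw":0.3}]'; python3 arc.py "[1.26]"; python3 -c "
from h import *
import cv2
b=ctrl.get_image('side')
for l in('grip_bar','shield'):print(ctrl.look_for('side',l)[:2])
ctrl.get_image('top');print(ctrl.look_for('top','dish')[:4])
b=ctrl.get_image('wrist');print(ctrl.look_for('wrist','dish')[:4])
cv2.imwrite('pics/s6.png',b[...,::-1])
"
```

```text
t: 10.25
ee_pos: [465.6, -146.9, 353.6]
orientation: [3.131, 0.253, -0.004]
ft_force: [0.1, -0.5, -0.1]
width: 7.2
grasp_force: 0.0
now (np.float64(-90.29881722090454), np.float64(1.2780841918917072), np.float64(353.6065261324815), np.float64(-0.0026084950308510484))
1.26 [105. 248.] [195.2   1.8 105.2] ang 0.149
[{'rect': [270.6, 103.8, 371.2, 220.8], 'score': 0.77}]
[{'rect': [273.5, 102.9, 369.9, 220.7], 'score': 0.58}]
[{'rect': [129.4, 200.4, 167.7, 238.0], 'score': 0.88}]
[{'rect': [59.5, 93.9, 114.1, 142.5], 'score': 0.92}, {'rect': [232.4, 137.7, 281.7, 188.1], 'score': 0.65}]
```

The shield's box now ends at column 371, which matches the stop (1.75 rad): it is fully open and my hand is off it. Next I locate the dish from the wrist view.

```bash
cat > d.py <<'E'
from h import *
from scipy.spatial.transform import Rotation as R
o=ctrl.get_obs();M=R.from_rotvec(o['orientation']).as_matrix();p=np.array(o['ee_pos'])
c,sn=np.cos(.158),np.sin(.158);X=np.array([c,sn,0]);Y=np.array([-sn,c,0]);O=np.array([555,-134,0])
print('t',o['t'],'tcp viewer',((p-O)@X).round(1),((p-O)@Y).round(1),p[2].round(1),'f',np.round(o['ft_force'],1),o['width'],'toolx.Y',(M[:,0]@Y).round(3),'tilt',M[:,2].round(3))
for n in('wrist','top','side'):
    ctrl.get_image(n);I=ctrl.camera_info(n)
    for r in ctrl.look_for(n,'dish'):
        a=r['rect'];q=pix(n,(a[0]+a[2])/2,(a[1]+a[3])/2,68,I)
        v=((q-O)@X,(q-O)@Y)
        if abs(v[1])<120 and -160<v[0]<100: print(n,np.round(a),round(r['score'],2),np.round(v,1))
    if n!='top':print(n,[(np.round(r['rect']),round(r['score'],2)) for r in ctrl.look_for(n,'shield')[:1]])
E
python3 d.py
```

```text
t 10.6 tcp viewer -84.9 0.8 353.4 f [ 0.2 -1.  -0.4] 25.770552430562137 toolx.Y 0.005 tilt [ 0.002  0.    -1.   ]
wrist [234. 138. 284. 190.] 0.79 [-106.5   -8.1]
wrist []
side [202. 218. 245. 246.] 0.9 [-108.6   -9.4]
side [(array([271., 105., 373., 220.]), 0.8)]
```

```bash
python3 -m creep '[{"translation":[-40,4,30],"angular":[0,0,0],"jaw":0.35},{"translation":[-80,8,70],"angular":[0,0,0],"jaw":0.35},{"translation":[-95,8,120],"angular":[0,0,0],"jaw":0.35},{"translation":[-95,8,170],"angular":[0,0,0],"jaw":0.35},{"translation":[-95,8,215],"angular":[0,0,0],"jaw":0.35},{"translation":[-95,8,250],"angular":[0,0,0],"jaw":0.35},{"translation":[-95,8,275],"angular":[0,0,0],"jaw":0.35},{"translation":[-95,8,287],"angular":[0,0,0],"jaw":0.35}]'; python3 d.py; python3 -c "
from h import *
import cv2
from scipy.spatial.transform import Rotation as R
b=ctrl.get_image('side');o=ctrl.get_obs();print(o['ee_pos'].round(1))
q=proj('side',o['ee_pos']);print(q,(q-[130,150])*5)
cv2.imwrite('pics/s7.png',cv2.resize(b[150:270,130:290],(800,600),interpolation=cv2.INTER_CUBIC)[...,::-1])
"
```

```text
t: 12.0
ee_pos: [377.0, -169.7, 65.1]
orientation: [-3.13, -0.255, 0.002]
ft_force: [0.1, 0.5, 0.1]
width: 30.8
grasp_force: 0.0
t 12.0 tcp viewer -181.4 -7.2 65.1 f [0.1 0.5 0.1] 30.752151198916057 toolx.Y 0.005 tilt [-0.002  0.001 -1.   ]
wrist [180.  26. 319. 173.] 0.58 [-99.3  -4.7]
wrist []
top [270. 211. 315. 253.] 0.94 [-107.1  -10.6]
side [202. 217. 245. 247.] 0.83 [-107.2   -9.8]
side [(array([273., 104., 374., 221.]), 0.63)]
[ 378.  -170.2   67. ]
[189.8133772  243.00862104] [299.06688599 465.04310518]
```

View pics/s7.png

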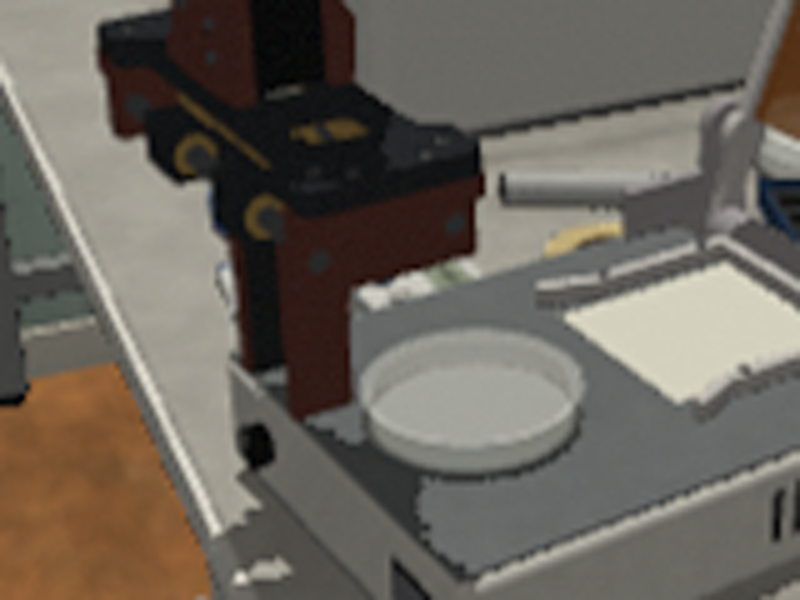

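The side view shows the shield open and the dish before the nest. The fingertips appear near (292,392), but the stated TCP projects to (299,465), so they look about 25 mm higher than stated. I test this with a short, slow advance.

```bash
python3 -m creep '[{"translation":[4,0,0],"angular":[0,0,0],"jaw":0.35},{"translation":[8,0,0],"angular":[0,0,0],"jaw":0.35},{"translation":[12,0,0],"angular":[0,0,0],"jaw":0.35},{"translation":[16,0,0],"angular":[0,0,0],"jaw":0.35},{"translation":[20,0,0],"angular":[0,0,0],"jaw":0.35},{"translation":[24,0,0],"angular":[0,0,0],"jaw":0.35},{"translation":[28,0,0],"angular":[0,0,0],"jaw":0.35},{"translation":[32,0,0],"angular":[0,0,0],"jaw":0.35}]'; python3 d.py
```

```text
t: 13.45
ee_pos: [409.3, -164.7, 66.3]
orientation: [-3.131, -0.255, -0.0]
ft_force: [-0.4, -0.7, -0.1]
width: 31.1
grasp_force: 0.0
t 13.45 tcp viewer -148.7 -7.4 66.3 f [-0.4 -0.7 -0.1] 31.092390318091407 toolx.Y 0.005 tilt [ 0.  0. -1.]
wrist [184.  86. 316. 217.] 0.86 [-100.1   -5.2]
wrist []
top [270. 213. 307. 243.] 0.87 [-97.1  -2.8]
side [201. 220. 248. 247.] 0.67 [-109.3  -15. ]
side [171. 204. 183. 221.] 0.47 [-152.1  115.3]
side [(array([271., 104., 372., 220.]), 0.97)]
```

```bash
python3 -c "
from h import *
p=np.array([378,-170.2,67]);Y=np.array([-.157,.9875,0])
for y in(22,-22):
  for z in(67,80,90,95,100):
    q=proj('side',p+Y*y+[0,0,z-67]);print(y,z,((q-[130,150])*5).round())
"
```

```text
22 67 [274. 439.]
22 80 [272. 410.]
22 90 [271. 388.]
22 95 [270. 376.]
22 100 [269. 365.]
-22 67 [325. 493.]
-22 80 [323. 463.]
-22 90 [322. 440.]
-22 95 [321. 428.]
-22 100 [320. 417.]
```

```bash
python3 -m creep '[{"translation":[-5,0,0],"angular":[0,0,0],"jaw":0.35},{"translation":[-10,0,0],"angular":[0,0,0],"jaw":0.35},{"translation":[-15,0,0],"angular":[0,0,0],"jaw":0.35},{"translation":[-18,0,0],"angular":[0,0,0],"jaw":0.35},{"translation":[-18,0,1],"angular":[0,0,0],"jaw":0.35},{"translation":[-18,0,2],"angular":[0,0,0],"jaw":0.35},{"translation":[-18,0,4],"angular":[0,0,0],"jaw":0.35},{"translation":[-18,0,5],"angular":[0,0,0],"jaw":0.35}]'; python3 d.py
```

```text
t: 14.85
ee_pos: [391.2, -167.6, 61.1]
orientation: [-3.131, -0.256, 0.0]
ft_force: [0.5, -0.2, 0.1]
width: 30.8
grasp_force: 0.0
t 14.85 tcp viewer -167.0 -7.5 61.1 f [ 0.5 -0.2  0.1] 30.775992465679753 toolx.Y 0.005 tilt [-0.  0. -1.]
wrist [181.  51. 319. 199.] 0.69 [-100.4   -5.2]
wrist []
top [271. 210. 318. 246.] 0.64 [-100.   -15.9]
side [(array([274., 105., 371., 219.]), 0.81)]
```

```bash
python3 -m creep '[{"translation":[0,0,0.5],"angular":[0,0,0],"jaw":0.35},{"translation":[0,0,1],"angular":[0,0,0],"jaw":0.35},{"translation":[0,0,1.5],"angular":[0,0,0],"jaw":0.35},{"translation":[0,0,2],"angular":[0,0,0],"jaw":0.35},{"translation":[0,0,2.5],"angular":[0,0,0],"jaw":0.35},{"translation":[0,0,3],"angular":[0,0,0],"jaw":0.35},{"translation":[0,0,3.5],"angular":[0,0,0],"jaw":0.35},{"translation":[0,0,3.5],"angular":[0,0,0],"jaw":0.35}]'
```

```text
t: 16.25
ee_pos: [391.2, -167.7, 57.7]
orientation: [-3.131, -0.255, 0.0]
ft_force: [0.0, 0.5, -0.1]
width: 30.9
grasp_force: 0.0
```

No deck contact with the TCP 2 mm below deck height, so the tips do end higher than stated. I continue down in guarded steps.

```bash
python3 -m creep '[{"translation":[0,0,1],"angular":[0,0,0],"jaw":0.35},{"translation":[0,0,2.5],"angular":[0,0,0],"jaw":0.35},{"translation":[0,0,4],"angular":[0,0,0],"jaw":0.35},{"translation":[0,0,5.5],"angular":[0,0,0],"jaw":0.35},{"translation":[0,0,7],"angular":[0,0,0],"jaw":0.35},{"translation":[0,0,8],"angular":[0,0,0],"jaw":0.35},{"translation":[0,0,9],"angular":[0,0,0],"jaw":0.35},{"translation":[0,0,10],"angular":[0,0,0],"jaw":0.35}]'; python3 -c "
from h import *
import cv2
from scipy.spatial.transform import Rotation
o=ctrl.get_obs();print(o['ft_force'].round(1),o['ee_pos'].round(1))
b=ctrl.get_image('side');cv2.imwrite('pics/s8.png',b[...,::-1])
# dark red finger mask: lowest pixels near fingers
s=b.astype(int);m=(s[...,0]-s[...,1]>25)&(s[...,0]<130)&(s[...,2]<70)
p=o['ee_pos'];Y=np.array([-.157,.9875,0])
for y in(22,-22):
  for z in(48,60,70,80,90):print(y,z,proj('side',p+Y*y+[0,0,z-p[2]]).round(1))
for v in range(200,262,3):
  u=np.where(m[v,150:240])[0]+150
  print(v,u.min() if len(u) else '',u.max() if len(u) else '',len(u))
"
```

```text
t: 17.25
ee_pos: [391.3, -167.7, 47.7]
orientation: [3.131, 0.255, 0.0]
ft_force: [-0.7, -0.2, 0.1]
width: 30.4
grasp_force: 0.0
[-0.7 -0.2  0.1] [ 391.3 -167.7   47.7]
22 48 [191.6 243.8]
22 60 [191.3 238.6]
22 70 [191.  234.3]
22 80 [190.7 229.9]
22 90 [190.4 225.5]
-22 48 [201.8 254.6]
-22 60 [201.6 249.3]
-22 70 [201.3 244.8]
-22 80 [201.1 240.3]
-22 90 [200.8 235.7]
200   0
203 231 231 1
206 231 231 1
209   0
212   0
215   0
218   0
221   0
224   0
227 155 155 1
230   0
233 151 156 4
236 150 206 5
239 151 152 2
242 150 154 5
245 150 163 7
248 150 162 10
251 150 160 8
254 150 167 9
257 150 158 9
260 152 160 9
```

```bash
python3 -c "
import cv2
b=cv2.imread('pics/s8.png')[...,::-1]
for v in range(214,258,3): print(v,[tuple(int(k) for k in b[v,u]) for u in(190,197,201)])
"
```

```text
214 [(17, 18, 18), (49, 28, 23), (49, 27, 21)]
217 [(15, 15, 16), (47, 26, 23), (49, 28, 23)]
220 [(19, 19, 18), (49, 26, 21), (49, 26, 23)]
223 [(15, 16, 17), (48, 24, 21), (49, 27, 22)]
226 [(18, 18, 18), (49, 26, 22), (49, 27, 21)]
229 [(15, 17, 16), (49, 26, 22), (49, 26, 22)]
232 [(83, 85, 83), (50, 27, 24), (48, 25, 20)]
235 [(93, 92, 88), (49, 28, 23), (48, 25, 19)]
238 [(118, 117, 109), (48, 26, 21), (50, 26, 21)]
241 [(101, 98, 92), (51, 49, 48), (49, 51, 50)]
244 [(99, 98, 92), (103, 102, 96), (51, 52, 51)]
247 [(99, 97, 91), (99, 98, 92), (93, 92, 86)]
250 [(99, 97, 92), (98, 97, 91), (100, 99, 93)]
253 [(91, 89, 85), (99, 98, 92), (100, 98, 92)]
256 [(79, 77, 71), (100, 97, 91), (100, 99, 92)]
```

The near fingertip ends at row 240, which puts it at z ≈ 80 with the TCP at 47.7. The tips are therefore about 32 mm above the TCP. I lower 13 mm more, bringing the tips to about z = 67.

```bash
python3 -m creep '[{"translation":[0,0,3],"angular":[0,0,0],"jaw":0.35},{"translation":[0,0,5],"angular":[0,0,0],"jaw":0.35},{"translation":[0,0,7],"angular":[0,0,0],"jaw":0.35},{"translation":[0,0,9],"angular":[0,0,0],"jaw":0.35},{"translation":[0,0,10],"angular":[0,0,0],"jaw":0.35},{"translation":[0,0,11],"angular":[0,0,0],"jaw":0.35},{"translation":[0,0,12],"angular":[0,0,0],"jaw":0.35},{"translation":[0,0,13],"angular":[0,0,0],"jaw":0.35}]'; python3 -c "
from workcell import ctrl
b=ctrl.get_image('side')
for v in range(226,258,2): print(v,b[v,190],b[v,201])
"
```

```text
t: 18.3
ee_pos: [391.3, -167.7, 34.7]
orientation: [3.131, 0.255, 0.0]
ft_force: [-0.2, -0.1, 0.2]
width: 30.9
grasp_force: 0.0
226 [17 18 18] [49 27 20]
228 [17 17 17] [48 26 21]
230 [15 17 15] [48 26 22]
232 [18 18 19] [49 26 22]
234 [14 16 16] [49 27 22]
236 [51 52 49] [49 25 22]
238 [121 120 112] [50 28 23]
240 [100  98  92] [50 27 22]
242 [100  99  93] [49 27 22]
244 [100  99  93] [48 23 20]
246 [99 97 92] [69 70 66]
248 [98 96 91] [101 100  94]
250 [99 98 92] [101  99  93]
252 [99 98 92] [99 98 92]
254 [72 72 69] [100  99  93]
256 [79 77 71] [100  99  92]
```

```bash
python3 -m creep '[{"translation":[5,0,0],"angular":[0,0,0],"jaw":0.35},{"translation":[11,0,0],"angular":[0,0,0],"jaw":0.35},{"translation":[17,0,0],"angular":[0,0,0],"jaw":0.35},{"translation":[24,-1,0],"angular":[0,0,0],"jaw":0.35},{"translation":[31,-2,0],"angular":[0,0,0],"jaw":0.35},{"translation":[38,-3,0],"angular":[0,0,0],"jaw":0.35},{"translation":[45,-4,0],"angular":[0,0,0],"jaw":0.35},{"translation":[52,-5,0],"angular":[0,0,0],"jaw":0.35}]'; python3 d.py
```

```text
t: 19.35
ee_pos: [442.2, -154.1, 34.8]
orientation: [3.131, 0.256, -0.0]
ft_force: [0.1, -0.6, 0.9]
width: 30.6
grasp_force: 0.3
t 19.35 tcp viewer -114.5 -2.2 34.8 f [ 0.1 -0.6  0.9] 30.60744071063847 toolx.Y 0.005 tilt [-0. -0. -1.]
wrist [175.  70. 334. 225.] 0.72 [-57.9  -3.1]
wrist [(array([391.,  83., 451., 227.]), 0.7)]
top [266. 191. 311. 220.] 0.8 [-47.5  -8.9]
side [231. 212. 262. 238.] 0.91 [-55.1 -13.5]
side [(array([272., 104., 370., 220.]), 0.97)]
```

```bash
python3 -m creep '[{"translation":[7,-1,0],"angular":[0,0,0],"jaw":0.35},{"translation":[14,-1.5,0],"angular":[0,0,0],"jaw":0.35},{"translation":[21,-2,0],"angular":[0,0,0],"jaw":0.35},{"translation":[28,-2,0],"angular":[0,0,0],"jaw":0.35},{"translation":[35,-2,0],"angular":[0,0,0],"jaw":0.35},{"translation":[42,-2,0],"angular":[0,0,0],"jaw":0.35},{"translation":[49,-2,0],"angular":[0,0,0],"jaw":0.35},{"translation":[55,-2,0],"angular":[0,0,0],"jaw":0.35}]'; python3 d.py
```

```text
t: 20.75
ee_pos: [494.7, -142.9, 34.5]
orientation: [-3.13, -0.256, 0.004]
ft_force: [-4.4, 1.7, 3.4]
width: 30.7
grasp_force: 2.5
t 20.75 tcp viewer -61.0 0.7 34.5 f [-4.4  1.7  3.4] 30.670579674244642 toolx.Y 0.005 tilt [-0.003  0.001 -1.   ]
wrist [175.  69. 334. 229.] 0.63 [-4.8 -0.2]
wrist [(array([ 32.,   0., 462., 349.]), 0.62)]
side [253. 205. 281. 231.] 0.78 [ -1.6 -11.5]
side [(array([277., 104., 371., 220.]), 0.92)]
```

```bash
python3 -m creep '[{"translation":[-1,-1,-1],"angular":[0,0,0],"jaw":0.35},{"translation":[0,-2,-1],"angular":[0,0,0],"jaw":0.35},{"translation":[3,-2.5,-1],"angular":[0,0,0],"jaw":0.35},{"translation":[6,-2.5,-1],"angular":[0,0,0],"jaw":0.35},{"translation":[9,-2.5,-1],"angular":[0,0,0],"jaw":0.35},{"translation":[12,-2.5,-1],"angular":[0,0,0],"jaw":0.35},{"translation":[14,-2.5,-1],"angular":[0,0,0],"jaw":0.35},{"translation":[16,-2.5,-1],"angular":[0,0,0],"jaw":0.35}]'; python3 d.py
```

```text
t: 22.15
ee_pos: [511.1, -138.3, 35.7]
orientation: [-3.131, -0.256, 0.0]
ft_force: [-1.4, -0.3, 1.7]
width: 30.7
grasp_force: 0.6
t 22.15 tcp viewer -44.0 2.6 35.7 f [-1.4 -0.3  1.7] 30.653915087059914 toolx.Y 0.005 tilt [-0.  0. -1.]
wrist [175.  65. 333. 228.] 0.59 [12.3  1.9]
wrist [(array([ 86.,   0., 414.,  32.]), 0.66)]
side [259. 202. 288. 224.] 0.73 [23.2 -1. ]
side [(array([278., 104., 372., 219.]), 0.98)]
```

```bash
python3 -m creep '[{"translation":[1,0,0],"angular":[0,0,0],"jaw":0.35},{"translation":[2,0,0],"angular":[0,0,0],"jaw":0.35},{"translation":[3,0,0],"angular":[0,0,0],"jaw":0.35},{"translation":[4,0,0],"angular":[0,0,0],"jaw":0.35},{"translation":[5,0,0],"angular":[0,0,0],"jaw":0.35},{"translation":[6,0,0],"angular":[0,0,0],"jaw":0.35},{"translation":[6.5,0,0],"angular":[0,0,0],"jaw":0.35},{"translation":[7,0,0],"angular":[0,0,0],"jaw":0.35}]'
```

```text
t: 23.55
ee_pos: [518.0, -137.2, 35.7]
orientation: [-3.131, -0.255, 0.0]
ft_force: [-0.7, 0.6, -1.1]
width: 30.4
grasp_force: 0.2
```

```bash
python3 -m creep '[{"translation":[0.5,0,0],"angular":[0,0,0],"jaw":0.35},{"translation":[1,0,0],"angular":[0,0,0],"jaw":0.35},{"translation":[1.5,0,0],"angular":[0,0,0],"jaw":0.35},{"translation":[2,0,0],"angular":[0,0,0],"jaw":0.35},{"translation":[2.5,0,0],"angular":[0,0,0],"jaw":0.35},{"translation":[3,0,0],"angular":[0,0,0],"jaw":0.35},{"translation":[3.5,0,0],"angular":[0,0,0],"jaw":0.35},{"translation":[3.5,0,0],"angular":[0,0,0],"jaw":0.35}]'; python3 d.py
```

```text
t: 24.55
ee_pos: [521.5, -136.7, 35.7]
orientation: [3.131, 0.255, 0.0]
ft_force: [-0.3, -0.6, -0.5]
width: 30.9
grasp_force: 0.1
t 24.55 tcp viewer -33.5 2.6 35.7 f [-0.3 -0.6 -0.5] 30.913871269066156 toolx.Y 0.005 tilt [ 0. -0. -1.]
wrist [177.  70. 333. 228.] 0.96 [21.1  1.7]
wrist [(array([ 65.,   0., 434.,  54.]), 0.67)]
side [251. 201. 290. 232.] 0.8 [  8.5 -10.6]
side [171. 207. 183. 220.] 0.66 [-153.8  109.5]
side [(array([278., 106., 372., 222.]), 0.82)]
```

```bash
python3 -m creep '[{"translation":[0.5,0,0],"angular":[0,0,0],"jaw":0.35},{"translation":[1,0,0],"angular":[0,0,0],"jaw":0.35},{"translation":[1.5,0,0],"angular":[0,0,0],"jaw":0.35},{"translation":[2,0,0],"angular":[0,0,0],"jaw":0.35},{"translation":[2.5,0,0],"angular":[0,0,0],"jaw":0.35},{"translation":[3,0,0],"angular":[0,0,0],"jaw":0.35},{"translation":[3,0,0],"angular":[0,0,0],"jaw":0.35},{"translation":[3,0,0],"angular":[0,0,0],"jaw":0.35}]'
```

```text
t: 25.95
ee_pos: [522.7, -136.2, 35.5]
orientation: [-3.131, -0.256, 0.005]
ft_force: [-6.7, -1.9, 4.3]
width: 30.4
grasp_force: 3.4
```

Force is rising and the motion has stalled, so the dish is at the fence. One small nudge to confirm, then I back off.

```bash
python3 -m creep '[{"translation":[0.5,0,0],"angular":[0,0,0],"jaw":0.35},{"translation":[1,0,0],"angular":[0,0,0],"jaw":0.35},{"translation":[1,0,0],"angular":[0,0,0],"jaw":0.35},{"translation":[1,0,0],"angular":[0,0,0],"jaw":0.35},{"translation":[1,0,0],"angular":[0,0,0],"jaw":0.35},{"translation":[1,0,0],"angular":[0,0,0],"jaw":0.35},{"translation":[1,0,0],"angular":[0,0,0],"jaw":0.35},{"translation":[1,0,0],"angular":[0,0,0],"jaw":0.35}]'; python3 d.py
```

```text
t: 26.95
ee_pos: [522.8, -136.0, 35.4]
orientation: [-3.13, -0.256, 0.008]
ft_force: [-10.3, -3.2, 6.8]
width: 30.7
grasp_force: 4.8
t 26.95 tcp viewer -32.2 3.1 35.4 f [-10.3  -3.2   6.8] 30.692673907287716 toolx.Y 0.005 tilt [-0.005  0.    -1.   ]
wrist [175.  69. 336. 229.] 0.91 [22.8  1.4]
wrist [(array([ 61.,   1., 437.,  55.]), 0.68)]
side [263. 199. 293. 225.] 0.97 [33.6 -3.5]
side [(array([275., 104., 372., 219.]), 0.67)]
```

```bash
python3 -m creep '[{"translation":[-2,0,0],"angular":[0,0,0],"jaw":0.35},{"translation":[-8,0,0],"angular":[0,0,0],"jaw":0.35},{"translation":[-25,0,-5],"angular":[0,0,0],"jaw":0.35},{"translation":[-55,0,-30],"angular":[0,0,0],"jaw":0.35},{"translation":[-90,0,-70],"angular":[0,0,0],"jaw":0.35},{"translation":[-120,0,-120],"angular":[0,0,0],"jaw":0.35},{"translation":[-130,0,-180],"angular":[0,0,0],"jaw":0.35},{"translation":[-130,0,-240],"angular":[0,0,0],"jaw":0.35}]'; python3 d.py
python3 - <<'E'
from h import *
import cv2
c,s=np.cos(.158),np.sin(.158)
f=lambda x,y,z:[555+x*c-y*s,-134+x*s+y*c,z]
for n in('wrist','side'):
    b=ctrl.get_image(n);cv2.imwrite(f'pics/e_{n}.png',b[...,::-1])
    P=np.array([proj(n,f(19+45*np.cos(a),45*np.sin(a),z)) for a in np.linspace(0,6.28,60) for z in(60,76)])
    print(n,'expected home rect',P.min(0).round(),P.max(0).round())
E
```

```text
t: 28.35
ee_pos: [395.2, -157.0, 277.7]
orientation: [3.131, 0.254, 0.001]
ft_force: [1.4, 0.0, -0.1]
width: 30.8
grasp_force: 0.0
t 28.35 tcp viewer -161.4 2.5 277.7 f [ 1.4  0.  -0.1] 30.834059417501717 toolx.Y 0.004 tilt [ 0.001 -0.    -1.   ]
wrist [220.   2. 291.  60.] 0.74 [16.4 -3.8]
wrist [176.   1. 331. 166.] 0.31 [-49.3  -0.7]
wrist []
top [262. 158. 306. 196.] 0.67 [17.4 -7.9]
side [249. 202. 292. 227.] 0.58 [12.8 -3.4]
side [(array([272., 106., 370., 221.]), 0.87)]
wrist expected home rect [220. -24.] [293.  60.]
side expected home rect [251. 201.] [293. 227.]
```

The dish's side box (249,202,292,227) matches the expected home box (251,201,293,227). The shield is still on its stop and the hand is clear, so I hand in.

```bash
python3 -c "
from workcell import ctrl
print(ctrl.close_job())"
```

```text
the job is handed in; nothing more can be done
None
```

The job is handed in: the shield stands open on its stop by itself, the dish stopped firmly at the back fence in its nest, the hand is clear, and I saw no contact with anything else; the hand-in gave no verdict.

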